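Fit the transport-lock screw down the instrument's deep well

ROBOT

A 6-joint arm with a two-finger parallel gripper is mounted at the origin on a cart in front of the work surface, level with it; the furniture and walls round the work are solid. World frame = base frame: x ahead of the robot, y to its left, z up, the work surface at z = 0. Lengths are in m, angles in rad, forces in N, time in s.
With the tool pointing down it reaches from about 0.325 to 0.75 m from the base axis. Payload 7.6 kg.
Tool frame: the origin (TCP) lies between the finger pads; the fingertips stand 14 mm ahead of it and the grasp point (between the pads) lies 5 mm behind it (ctrl.tip_reach is the distance from the TCP to the fingertips, in m); z points along the fingers, y is the line along which they close (so a half turn about z gives the same grasp; the last joint's range is limited). The gripper opens to 85 mm and grips with 20 to 120 N. Pads are 22 mm wide; open, the fingers measure 114 mm over their backs; the gripper's body (76 mm by 85 mm) begins 54 mm behind the grasp point. The pads swing forward as they close: fully open they stand 13 mm farther back than shut.
Start: joints at [-1.241, 0.052, 1.401, -0, 1.689, -0.07], TCP at [0.204, -0.484, 0.245] pointing down, gripper open.
Joint ranges: [-2.9, 2.9], [-0.91, 2.17], [0.12, 2.37], [-1.06, 4.2], [0.26, 2.73], [-2.93, 2.93]. Speed limits (rad/s): [2.57, 2.57, 3.01, 3.14, 3.14, 3.14].

INTERFACE

Orientations are given as a rotation vector (axis times angle).
In Python, from cell import ctrl gives the robot as it stands. Calls block until the motion is done:
- ctrl.move_to(position, orientation): joint-space move of the TCP to a pose.
- ctrl.move_straight(position, rot=None, speed=0.15, threshold=None): straight line of the TCP; rot=None keeps the orientation; speed is the mean speed in m/s. With threshold (N) it stops when the force on the tool has changed by that much, and returns True; else False.
- ctrl.goto_joints(angles): joint-space move.
- ctrl.release() and ctrl.grab(force=None): open the fingers fully, or close them until they stop; force is the grip in N (None keeps the last).
- ctrl.hold(seconds).
- ctrl.inverse_kinematics(position, orientation): joint angles nearest the present ones, or None.
- ctrl.sense(): the state.
- ctrl.camera(name): name is "scene" or "top" or "wrist"; returns a dict with "img" (480x640x3 uint8, red, green, blue), "z_map" (480x640 float32, m along the optical axis (not along the pixel's ray), 0 where there is no reading), "fx", "fy", "cx", "cy" (pixels), "k1" (the pictures are not rectified: a ray, as slopes to the right and down, at radius r is drawn at 1 + k1 r^2 times it, then the intrinsics apply), "extrinsics" (4x4, takes a point from camera to world coordinates). Camera axes: x right, y down, z forward; pixel columns grow to the right and rows downward; lengths in m; the calibration is good to about 2 mm. A picture is of the moment at which its call begins.
A pose or a line that the arm cannot do raises ctrl.PlanningError and nothing moves.
- ctrl.hand_in(): hands the job in; it is judged then, once.
Trained networks look in the newest picture that a camera, given by its name, has taken for a name from the list of things; names that differ only in an ending like _2 or _b are one class to them, and where a whole thing is asked for, a point or a joint stands for the part that bears it (a point fixed in the world has none). Each returns a list of dicts, best first, with "confidence" (0 to 1); they miss things now and then, are a little off and sometimes report something else, mostly with a low value. They report only what shows in the picture. A call takes as long as a camera call. They do not tell look-alikes from the thing itself.
- ctrl.search_frame(thing, camera): "point" ([column, row] as shares, 0 to 1, of the picture: columns of its width, rows of its height, amid what is visible of it).
- ctrl.spot_point(thing, camera): "point" ([column, row] as shares, 0 to 1, of the picture: columns of its width, rows of its height: a listed point, or the origin of a listed thing).
The state is a dict: "t": time; "joint_pos": joint angles; "dq": joint speeds; "tau": joint torques, N m; "ee_pos": TCP position; "eef_rot": TCP orientation; "contact_force": force on the tool from outside, world axes, zero at the start; "ft_torque": the same for the moment, N m; "opening": opening from 0.0 (shut) to 1.0 (fully open); "grasp_force": force on a finger pad.
Only numpy, scipy, OpenCV 4.12 (cv2) and the standard library are available. Lean on these libraries where they do the work, as an engineer would, in place of code of your own. Each camera call takes 0.05 s, during which the arm holds its last target. There are 200 camera calls.

TASK

Make the bench instrument safe to carry: lift its transport-lock screw by the cross knob out of the parking block and lower it into the deep well in the instrument's top. Find the start of the thread at the bottom by feel, turning under a light push and never forcing the screw with more than 30 N, then screw it in clockwise until the flange sits fully down on the instrument all round, and leave it there. Leave the mug, keys and tape where they are.

Things in the scene. Friction and masses are not known exactly. Their poses are not given: they have to be found in the camera images.
- lock_screw: Transport-lock screw, 0.12 kg, loose, upright in the parking block at the start. Origin: middle of the underside of its steel flange (34 mm across, z 0 to 6 mm); z up the screw. Below: 9 mm shank to z -63 mm, tapered tip; guide collar 18.6 mm across from z -14 to -38 mm. It stays put if let go part-way down the well, so it may be turned in several grasps.
- screw_knob (a point): Middle of the top of the screw's black four-armed cross knob, 30 mm above the screw's origin, axes as the screw's. The knob is 24 mm high (down to the flange); its arms lie along x and y, 14 mm wide, 36 mm over each pair of arms: grip the end faces of one pair (a grip every 90 degrees).
- screw_lugs (a point): Point on the screw's axis, 59.5 mm below its origin, at the height of its three thread lugs: round pins 3 mm thick, 120 degrees apart (the first along the screw's x), reaching 9.5 mm from the axis.
- parking_block: Grey block, 64 x 64 mm, 72 mm high, on an 84 mm square foot plate 8 mm thick, fixed to the bench. Origin: centre of its underside, z up. The screw hangs in its vertical hole, 27 mm wide and 68 mm deep, the flange resting on the block's top.
- instrument: White bench instrument, fixed. Origin: on the bench under the axis of the well; z up, front to -x. The aluminium well tower is 60 x 60 mm round the origin and 80 mm high; the white case, 68 mm high, spans x -70 to 70 mm and y -30 to 150 mm.
- well_mouth (a point): Middle of the mouth of the vertical well, level with the tower's top face, 80 mm above the bench, z up. The well is 21 mm across, its mouth countersunk at 45 degrees to 30 mm. The screw is home when its origin meets this point: the flange lies on the top face. 30 to 50 degrees of slack later clockwise turning stops hard; stop by 0.2 N m.
- thread_top (a point): On the well's axis, 50 mm below the mouth: top of a brass three-start right-hand thread, bore 12 mm, lead 24 mm a turn. Its flat top land has three gaps 40 degrees wide, 120 degrees apart; where they point differs each time and is not measured. Lugs on the land hold the flange 11 mm above the mouth.
- thread_entry (a point): Same axis, 6 mm lower: the lugs' height after falling in. With a push of 3 to 10 N, turned either way by up to 100 degrees, the lugs fall 5 to 7 mm into the gaps. Let them fall fully first: half in, they jam (torque over 0.05 N m; ease back). Anticlockwise then meets a wall; clockwise from above the thread leads down, 50 to 110 degrees to home.
- mug: Mug with a handle, 83 x 112 mm, 104 mm high, loose bystander. Origin: underside.
- keys: Bunch of keys lying flat, 110 x 121 x 8 mm, loose bystander. Origin: underside.
- tape_black: Small roll of black tape lying flat, 58 mm across, 19 mm high, loose bystander. Origin: underside.
Things that resemble listed ones, but are neither listed nor needed, are in the scene too. What is shaped like the lock_screw but pink or red is not meant.

How it is judged:
On the way:
1. the screw is down the well: flange less than 25 mm above the mouth, within 4 mm of its axis and upright to 0.12 rad (z of lock_screw in the frame of well_mouth below 0.025 m and horizontal distance between lock_screw and well_mouth below 0.004 m and angle between lock_screw's own z axis and vertical below 0.12 rad), for 0.2 s.
At the end, for the whole second after the job is handed in: The screw is screwed home: its flange's underside within 1.5 mm of the instrument's top face, within 3 mm of the well's axis, upright to 0.06 rad, at rest and released (z of lock_screw in the frame of well_mouth between -0.003 and 0.0015 m and horizontal distance between lock_screw and well_mouth below 0.003 m and angle between the z axis of lock_screw and the z axis of well_mouth, either way round below 0.06 rad and linear speed of lock_screw below 0.01 m/s); the robot touches nothing.
It fails at once if the screw presses on the instrument or jams in its thread with more than 30 N while the flange is still more than 2 mm above the top face (contact force between lock_screw and instrument above 30 N and z of lock_screw in the frame of well_mouth above 0.002 m).
It fails at once if the mug, keys or tape is moved by more than 30 mm (distance of any of mug, keys, tape_black from where it was at the start of the episode above 0.03 m).
It also fails if it takes over 72 s, if anything falls off the work surface, if the arm or the gripper's body presses on something with over 40 N, if the wrist force passes 120 N, or if a joint passes its speed limit or range.

## Working session

There is one attempt and no reset: what is moved stays moved. The work goes in short steps, each a Python script; the robot and the scene stay as the last script left them, time stands still between calls to the robot, and variables do not carry over. Pictures are saved under pics/ and viewed, at most 10 in all, crops included, and the job is handed in when it is done.

```bash
ls; mkdir -p pics; cat > h.py <<'E'
from cell import ctrl
import numpy as np, cv2
from scipy.spatial.transform import Rotation as R
def ray(c,u,v):
    # pixel -> undistorted slopes
    xd=(u-c["cx"])/c["fx"]; yd=(v-c["cy"])/c["fy"]; x,y=xd,yd
    for _ in range(20):
        s=1+c["k1"]*(x*x+y*y); x,y=xd/s,yd/s
    return np.array([x,y,1.0])
def at_z(c,u,v,z):
    E=c["extrinsics"]; d=E[:3,:3]@ray(c,u,v); o=E[:3,3]
    return o+d*(z-o[2])/d[2]
def cloud(c):
    v,u=np.mgrid[0:480,0:640].astype(float)
    xd=(u-c["cx"])/c["fx"]; yd=(v-c["cy"])/c["fy"]; x,y=xd,yd
    for _ in range(20):
        s=1+c["k1"]*(x*x+y*y); x,y=xd/s,yd/s
    Z=c["z_map"]; P=np.stack([x*Z,y*Z,Z],-1)
    return P@c["extrinsics"][:3,:3].T+c["extrinsics"][:3,3]
def save(c,n): cv2.imwrite(f"pics/{n}.png",c["img"][:,:,::-1])
def down(yaw):  # tool z down, tool y at angle yaw+90deg.. : tool x along yaw
    return (R.from_euler('z',yaw)*R.from_rotvec([np.pi,0,0])).as_rotvec()
E
python3 - <<'E'
from h import *
np.set_printoptions(precision=4,suppress=True)
out=[]
for n in ["top","scene"]:
    c=ctrl.camera(n); out.append(c["img"]); P=cloud(c)
    print(n,c["extrinsics"][:3,3])
    for t,z in [("lock_screw",.072),("screw_knob",.102),("well_mouth",.08),("parking_block",0),("mug",0),("keys",0),("tape_black",0)]:
        for d in ctrl.spot_point(t,n)[:3]:
            u,v=d["point"][0]*640,d["point"][1]*480
            print(t,round(d["confidence"],2),(round(u),round(v)),at_z(c,u,v,z),P[int(min(v,479)),int(min(u,639))])
    save(c,n)
s=ctrl.sense(); print(s)
E
```

```text
pics
top [ 0.4091 -0.1576  0.9439]
lock_screw 0.65 (359, 263) [ 0.5323 -0.2231  0.072 ] [ 0.5299 -0.2205  0.1011]
lock_screw 0.58 (307, 228) [ 0.6044 -0.118   0.072 ] [ 0.6004 -0.1187  0.0917]
lock_screw 0.57 (423, 264) [ 0.5299 -0.3509  0.072 ] [ 0.5285 -0.3447  0.0921]
screw_knob 0.63 (308, 228) [ 0.5985 -0.1206  0.102 ] [ 0.6026 -0.1187  0.0911]
screw_knob 0.54 (307, 278) [ 0.4986 -0.1196  0.102 ] [ 0.5    -0.1191  0.0941]
screw_knob 0.52 (361, 261) [ 0.5318 -0.2249  0.102 ] [ 0.5334 -0.2242  0.1042]
well_mouth 0.59 (242, 247) [0.5652 0.0126 0.08  ] [0.5714 0.0179 0.0545]
well_mouth 0.29 (360, 265) [ 0.5261 -0.2247  0.08  ] [ 0.5237 -0.2221  0.1035]
parking_block 0.8 (357, 268) [ 0.5324 -0.2227  0.    ] [ 0.5197 -0.2142  0.1043]
parking_block 0.19 (290, 174) [ 0.7472 -0.0759  0.    ] [ 0.7277 -0.0807  0.0599]
mug 0.65 (289, 173) [ 0.7487 -0.0723  0.    ] [ 0.7257 -0.077   0.0656]
keys 0.83 (353, 352) [ 0.3538 -0.2112  0.    ] [ 0.356  -0.2096  0.0032]
tape_black 0.26 (252, 252) [0.568  0.0073 0.    ] [ 0.556  -0.006   0.0821]
scene [ 0.2223 -0.7965  0.6156]
lock_screw 0.95 (333, 2
[... 676 characters left out ...]
164]
keys 0.72 (230, 330) [ 0.3527 -0.2066  0.    ] [ 0.3524 -0.2031 -0.0018]
keys 0.7 (323, 311) [ 0.5275 -0.234   0.    ] [ 0.5119 -0.261   0.0321]
tape_black 0.89 (271, 382) [ 0.3782 -0.3449  0.    ] [ 0.3779 -0.3436  0.0007]
{'t': 0.8, 'joint_pos': array([-1.2413,  0.0522,  1.4007, -0.    ,  1.6886, -0.0703]), 'dq': array([-0.0019,  0.0016,  0.0018,  0.0015, -0.0012,  0.0005]), 'tau': array([  0.0004, -38.1509, -36.0294,  -0.    ,   0.0001,   0.    ]), 'ee_pos': array([ 0.2044, -0.4836,  0.2454]), 'eef_rot': array([3.0789, 0.6237, 0.    ]), 'contact_force': array([ 0.3865, -0.0535,  0.059 ]), 'ft_torque': array([0.0252, 0.0053, 0.0143]), 'grasp_force': 0.0, 'opening': 1.0007647213545605}
```

```bash
python3 - <<'E'
import cv2,numpy as np
a=cv2.imread("pics/top.png")[150:390,200:470]; b=cv2.imread("pics/scene.png")[150:420,190:450]
a=cv2.resize(a,(400,356),interpolation=3); b=cv2.resize(b,(400,415),interpolation=3)
o=np.zeros((415,800,3),np.uint8); o[:356,:400]=a; o[:,400:]=b
cv2.imwrite("pics/ab.png",o)
E
```

```text
(no output)
```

View pics/ab.png

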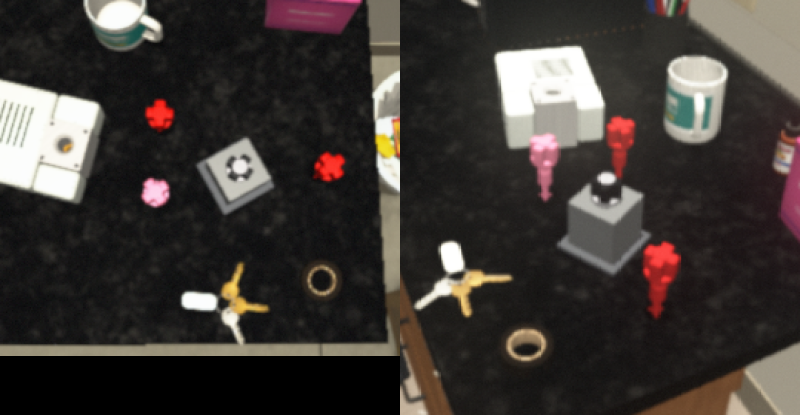

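```bash
python3 - <<'E'
from h import *
np.set_printoptions(precision=4,suppress=True)
cs=[]
for nm,p,pts in [("kn",(0.53,-0.224,.27),[("screw_knob",.102),("lock_screw",.072),("parking_block",0)]),("we",(0.565,0.01,.25),[("well_mouth",.08)])]:
    ctrl.move_to(p,down(0.)); ctrl.hold(.3)
    c=ctrl.camera("wrist"); P=cloud(c); s=ctrl.sense()
    print(nm,s["t"],s["ee_pos"],s["eef_rot"],s["joint_pos"],c["extrinsics"][:3,3])
    for t,z in pts:
        for d in ctrl.spot_point(t,"wrist")[:3]:
            u,v=d["point"][0]*640,d["point"][1]*480
            print(t,round(d["confidence"],2),(round(u),round(v)),at_z(c,u,v,z),P[int(min(v,479)),int(min(u,639))])
    np.savez(nm,**{k:np.array(v) for k,v in c.items()}); cs.append(c["img"][:,:,::-1])
o=np.hstack([cv2.resize(i,(400,300)) for i in cs]); cv2.imwrite("pics/kw.png",o)
E
```

```text
kn 2.6917 [ 0.5298 -0.2244  0.27  ] [ 3.1416 -0.0009  0.0001] [-0.4648  0.1909  1.2015  0.      1.7491  1.1066] [ 0.597  -0.2241  0.3982]
screw_knob 0.89 (184, 252) [ 0.5046 -0.117   0.102 ] [ 0.502  -0.1133  0.0925]
screw_knob 0.77 (475, 215) [ 0.5345 -0.3437  0.102 ] [ 0.5333 -0.3476  0.0923]
screw_knob 0.63 (179, 119) [ 0.6058 -0.1224  0.102 ] [ 0.6069 -0.1183  0.0907]
lock_screw 0.91 (193, 118) [ 0.6073 -0.1233  0.072 ] [ 0.6068 -0.1287  0.0899]
lock_screw 0.83 (193, 245) [ 0.5018 -0.1147  0.072 ] [ 0.5076 -0.1208  0.0911]
lock_screw 0.75 (320, 215) [ 0.5287 -0.2241  0.072 ] [ 0.5355 -0.2235  0.1024]
parking_block 0.77 (321, 201) [ 0.5281 -0.2251  0.    ] [ 0.5421 -0.2242  0.0784]
we 4.1333 [0.5651 0.0093 0.25  ] [ 3.1415 -0.0018  0.0002] [-0.0489  0.1647  1.2704 -0.      1.7064  1.523 ] [0.6323 0.0094 0.3783]
well_mouth 0.91 (318, 218) [0.5667 0.0108 0.08  ] [0.556  0.0111 0.029 ]
```

View pics/kw.png

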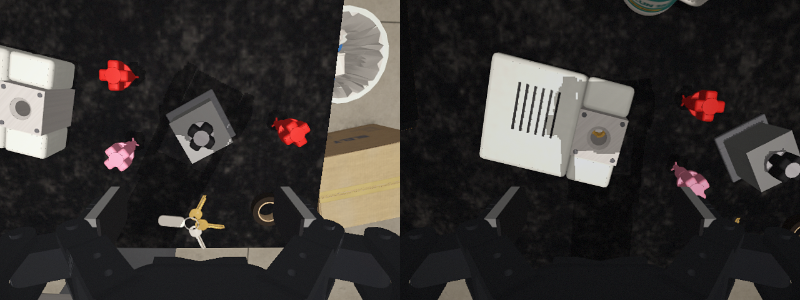

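```bash
cat > fit.py <<'E'
from h import *
from scipy.optimize import minimize
np.set_printoptions(precision=4,suppress=True)
def ld(n): d=np.load(n+".npz"); return {k:d[k] for k in d}
c=ld("kn"); P=cloud(c); Z=P[...,2]
m=(np.hypot(P[...,0]-.53,P[...,1]+.225)<.03)&(Z>.095)&(Z<.11)
X=P[m][:,:2]; print(len(X),np.median(Z[m]),X.mean(0),(X.min(0)+X.max(0))/2)
# raster cross fit on rectified top-plane
def plane(c,z,ctr,half=.04,n=321):
    g=np.linspace(-half,half,n); x,y=np.meshgrid(ctr[0]+g,ctr[1]+g,indexing='ij')
    W=np.stack([x,y,np.full_like(x,z)],-1); E=c["extrinsics"]; C=(W-E[:3,3])@E[:3,:3]
    a=C[...,0]/C[...,2]; b=C[...,1]/C[...,2]; s=1+c["k1"]*(a*a+b*b)
    return [cv2.remap(im,(a*s*c["fx"]+c["cx"]).astype('f4'),(b*s*c["fy"]+c["cy"]).astype('f4'),1) for im in (c["img"],c["z_map"])]+[x,y]
zt=np.median(Z[m]); im,zm,x,y=plane(c,.102,(.53,-.224))
cv2.imwrite("pics/krect.png",im[::-1,::-1,::-1])
im2,zm2,x2,y2=plane(c,.072,(.53,-.224),.06)
w=np.unique(np.round(X/.0008),axis=0)*.0008
def cost(p):
    d=w-p[:2]; cs,sn=np.cos(p[2]),np.sin(p[2]); a=np.abs(d[:,0]*cs+d[:,1]*sn); b=np.abs(-d[:,0]*sn+d[:,1]*cs)
    o1=np.maximum(np.maximum(a-.018,b-.007),0); o2=np.maximum(np.maximum(b-.018,a-.007),0)
    return np.minimum(np.minimum(o1,o2),.004).sum()
best=min((minimize(cost,[*X.mean(0),t],method="Nelder-Mead",options=dict(initial_simplex=[[*X.mean(0),t],[X.mean(0)[0]+.004,X.mean(0)[1],t],[X.mean(0)[0],X.mean(0)[1]+.004,t],[*X.mean(0),t+.2]])) for t in np.arange(0,1.57,.2)),key=lambda r:r.fun)
print("knob",best.x,np.degrees(best.x[2]),best.fun)
# block top rectangle
m=(np.hypot(P[...,0]-.53,P[...,1]+.225)<.06)&(Z>.064)&(Z<.079)
print("block rect",cv2.minAreaRect(P[m][:,:2].astype('f4')*1000))
c=ld("we"); P=cloud(c); Z=P[...,2]
m=(np.hypot(P[...,0]-.565,P[...,1]-.01)<.05)&(Z>.074)&(Z<.09); print(np.median(Z[m]),m.sum())
print("tower rect",cv2.minAreaRect(P[m][:,:2].astype('f4')*1000))
im3,_,_,_=plane(c,.08,(.5665,.0108))
big=np.hstack([cv2.resize(i[::-1,::-1,::-1],(400,400)) for i in (im,im3)])
cv2.imwrite("pics/rect.png",big)
g=cv2.medianBlur(cv2.cvtColor(im3,cv2.COLOR_RGB2GRAY),5)
h=cv2.HoughCircles(g,cv2.HOUGH_GRADIENT,1,5,param1=80,param2=12,minRadius=36,maxRadius=66)
for q in h[0][:5]: print("circ", .5665-.04+q[1]*.00025, .0108-.04+q[0]*.00025, q[2]*.00025)
E
python3 fit.py
```

```text
1320 0.10164067191310211 [ 0.5309 -0.2253] [ 0.5301 -0.2252]
knob [ 0.53   -0.2254  0.942 ] 53.971726889031714 0.0045640612841622834
block rect ((530.1165771484375, -225.39804077148438), (64.32928466796875, 64.19964599609375), 28.672487258911133)
0.0795515637206333 5358
tower rect ((564.7931518554688, 11.538471221923828), (60.13986587524414, 60.71126937866211), 75.54927062988281)
circ 0.566375 0.011925003 0.0109
circ 0.565625 0.0109250005 0.010000001
circ 0.566625 0.009925002 0.0114750005
circ 0.567625 0.009175001 0.012700001
circ 0.565625 0.009175001 0.012175001
```

View pics/rect.png

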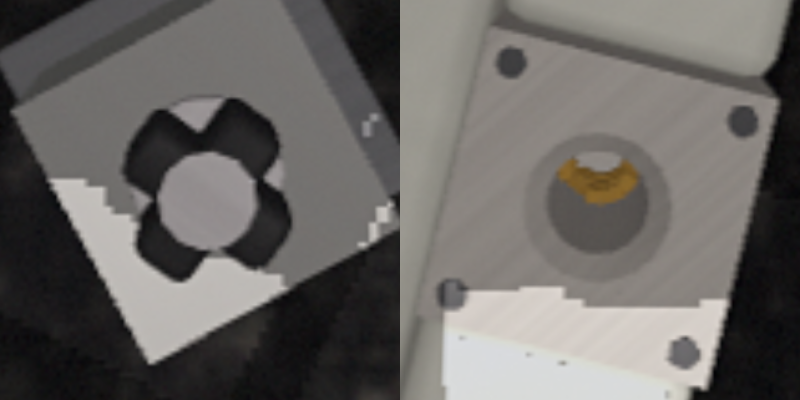

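```bash
cat >> h.py <<'E'
np.set_printoptions(precision=4,suppress=True)
def st(tag=""):
    s=ctrl.sense(); print(tag,"t%.2f"%s["t"],s["ee_pos"],"F",s["contact_force"],"M",s["ft_torque"],"op %.3f gf %.1f"%(s["opening"],s["grasp_force"]),"q6 %.3f"%s["joint_pos"][5]); return s
E
python3 - <<'E'
from h import *
print(ctrl.tip_reach)
psi=np.radians(144)
ctrl.move_to((.530,-.2254,.16),down(psi)); st()
print(ctrl.move_straight((.530,-.2254,.092),speed=.08,threshold=8)); st()
ctrl.grab(50); st("grab")
ctrl.move_straight((.530,-.2254,.215),speed=.1); st("lift")
ctrl.hold(.2); st()
c=ctrl.camera("wrist"); a=ctrl.camera("scene"); t=ctrl.camera("top")
for n in ("wrist","scene","top"):
  for nm in ("screw_knob","screw_lugs","lock_screw"): print(n,nm,[(np.round(np.array(d["point"])*[640,480],1),round(d["confidence"],2)) for d in ctrl.spot_point(nm,n)[:3]])
np.savez("lw",**{k:np.array(v) for k,v in c.items()});np.savez("ls",**{k:np.array(v) for k,v in a.items()})
o=np.hstack([cv2.resize(c["img"],(400,300)),cv2.resize(a["img"][150:330,220:460],(400,300))])
cv2.imwrite("pics/lift.png",o[:,:,::-1])
E
```

```text
0.014
 t6.67 [ 0.5301 -0.2252  0.1601] F [ 0.1301 -0.7391  0.015 ] M [ 0.0067 -0.0334 -0.0412] op 1.001 gf 0.0 q6 -1.408
False
 t7.67 [ 0.5304 -0.2256  0.0927] F [-0.6293 -0.2564  0.6346] M [ 0.0191  0.0016 -0.0065] op 0.999 gf 0.0 q6 -1.409
grab t8.18 [ 0.5302 -0.2255  0.0925] F [-0.1127  0.2987  2.019 ] M [0.0112 0.0257 0.0139] op 0.408 gf 50.6 q6 -1.409
lift t9.57 [ 0.5297 -0.2253  0.214 ] F [ 0.1378 -0.0052 -2.4164] M [ 0.0256  0.0205 -0.0455] op 0.406 gf 50.2 q6 -1.409
 t9.77 [ 0.5299 -0.2253  0.2145] F [-0.0104 -1.0834 -1.579 ] M [ 0.0535  0.0246 -0.0295] op 0.409 gf 50.2 q6 -1.409
wrist screw_knob [(array([183.1, 334.9]), 0.94), (array([513. , 231.3]), 0.93), (array([435.9,  89.9]), 0.84)]
wrist screw_lugs [(array([213. , 284.9]), 0.91), (array([407.5, 100. ]), 0.77), (array([317.9, 253.3]), 0.72)]
wrist lock_screw [(array([317.9, 299.7]), 0.97), (array([492.8, 223.6]), 0.96), (array([198.7, 316.6]), 0.79)]
scene screw_knob [(array([280. , 242.7]), 0.95), (array([360.9, 312.4]), 0.83), (array([333. , 230.5]), 0.64)]
scene screw_lugs [(array([353.9, 349.9]), 0.97), (array([323.1, 251.4]), 0.95), (array([285.6, 278.8]), 0.86)]
scene lock_screw [(array([287.1, 253.3]), 0.96), (array([358.4, 326.4]), 0.79), (array([325.1, 220.6]), 0.78)]
top screw_knob [(array([305.4, 223.4]), 0.67)]
top screw_lugs [(array([313.1, 238. ]), 0.79)]
top lock_screw [(array([308.4, 228.9]), 0.71)]
```

View pics/lift.png

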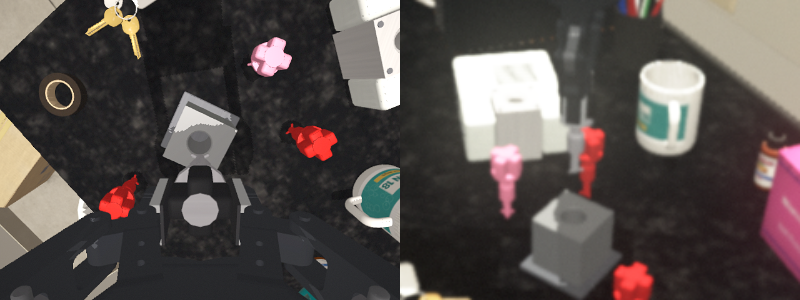

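```bash
python3 - <<'E'
from h import *
def ld(n): d=np.load(n+".npz"); return {k:d[k] for k in d}
w=ld("lw"); s=ld("ls")
print("TCP .5299 -.2253")
print("wrist lugs",at_z(w,317.9,253.3,.135),"knob disc",at_z(w,320,336,.2245),"flange",at_z(w,317.9,299.7,.1945))
print("scene lugs",at_z(s,323.1,251.4,.135),"flange",at_z(s,325.1,220.6,.1945))
# disc centroid
P=cloud(w); g=cv2.cvtColor(w["img"],cv2.COLOR_RGB2GRAY)
k=((g>130)&(np.hypot(*(np.indices(g.shape)-np.array([336,320])[:,None,None]))<32)).astype('u1')
n,l,stt,ce=cv2.connectedComponentsWithStats(k); i=1+np.argmax(stt[1:,4]); print(ce[i],stt[i],at_z(w,*ce[i],.2245),np.median(P[l==i],0))
# dimmed shank silhouette in scene
E
```

```text
TCP .5299 -.2253
wrist lugs [ 0.5285 -0.2249  0.135 ] knob disc [ 0.53   -0.2245  0.2245] flange [ 0.5297 -0.2254  0.1945]
scene lugs [ 0.5261 -0.2262  0.135 ] flange [ 0.5301 -0.2217  0.1945]
[319.6651 335.6818] [ 291  309   59   54 2398] [ 0.5298 -0.2246  0.2245] [ 0.5298 -0.2246  0.2245]
```

```bash
python3 - <<'E'
from h import *
psi=np.radians(144); x,y=.5649,.0115
ctrl.move_to((x,y,.20),down(psi)); ctrl.hold(.1); s=st()
print(ctrl.move_straight((x,y,.165),speed=.06,threshold=6)); st("165")
print(ctrl.move_straight((x,y,.118),speed=.03,threshold=4)); st("118")
ctrl.hold(.1); st()
E
```

```text
t11.42 [0.565  0.0099 0.2001] F [-0.3882  0.3989 -1.9314] M [ 0.0169 -0.0027  0.0216] op 0.410 gf 50.2 q6 -0.988
False
165 t12.15 [0.565  0.0115 0.1652] F [ 0.2482  0.1196 -1.5245] M [0.0235 0.0304 0.0238] op 0.408 gf 50.2 q6 -0.987
False
118 t13.87 [0.565  0.0115 0.1182] F [ 0.5942 -0.212  -1.3335] M [ 0.0415 -0.0677  0.0089] op 0.410 gf 50.2 q6 -0.988
 t13.97 [0.565  0.0115 0.1182] F [ 0.094   0.0732 -1.761 ] M [-0.03   -0.0269 -0.015 ] op 0.409 gf 50.2 q6 -0.987
```

```bash
python3 - <<'E'
from h import *
x,y=.5649,.0115
print(ctrl.move_straight((x,y,.103),speed=.015,threshold=4)); s=st("land"); ctrl.hold(.1); s=st()
# test stiffness and small rotation
z=s["ee_pos"][2]
ctrl.move_straight((x,y,z-.0005),speed=.01); st("z-0.5mm")
ctrl.move_straight((x,y,z-.0005),rot=down(np.radians(150)),speed=.05); st("rot+6")
ctrl.hold(.1); st()
E
```

```text
True
land t14.55 [0.565  0.0115 0.111 ] F [-0.2099  0.2477  3.9489] M [0.0187 0.0457 0.0481] op 0.411 gf 50.8 q6 -0.987
 t14.65 [0.5649 0.0115 0.1109] F [0.0415 0.2857 5.457 ] M [ 0.023   0.0604 -0.068 ] op 0.408 gf 50.8 q6 -0.987
z-0.5mm t14.90 [0.5651 0.0115 0.1109] F [-0.0445  0.546   5.9829] M [-0.012   0.1641 -0.0371] op 0.412 gf 50.7 q6 -0.987
rot+6 t15.16 [0.5653 0.0115 0.1109] F [0.3674 0.1657 4.4163] M [ 0.0708 -0.0336 -0.0117] op 0.407 gf 50.8 q6 -1.092
 t15.26 [0.5653 0.0115 0.1109] F [-0.2497 -0.1479  5.1435] M [ 0.0064 -0.0301 -0.0472] op 0.411 gf 50.8 q6 -1.092
```

```bash
python3 - <<'E'
from h import *
x,y=.5649,.0115; zc=.1104; psi=150.
def avg(n=3):
    F=[];Z=[];M=[]
    for _ in range(n):
        s=ctrl.sense(); F.append(s["contact_force"][2]);Z.append(s["ee_pos"][2]);M.append(s["ft_torque"][2]); ctrl.hold(.02)
    return np.mean(F),np.mean(Z),np.mean(M),s["t"]
while psi<250:
    psi+=4
    ctrl.move_straight((x,y,zc),rot=down(np.radians(psi)),speed=.05)
    f,z,m,t=avg(); print("%.0f f%.1f z%.4f m%.3f zc%.4f t%.1f"%(psi,f,z,m,zc,t))
    if z<.1102 or f>12 or abs(m)>.15: break
    zc=np.clip(zc-(5-f)*.00008,.1085,.1112)
if z<.1102:
    print(ctrl.move_straight((x,y,.1045),speed=.012,threshold=6)); st("drop"); ctrl.hold(.1); st()
E
```

```text
154 f4.8 z0.1109 m0.009 zc0.1104 t15.5
158 f5.1 z0.1109 m0.038 zc0.1104 t15.8
162 f5.3 z0.1109 m0.022 zc0.1104 t16.1
166 f5.7 z0.1110 m0.021 zc0.1104 t16.4
170 f5.4 z0.1110 m0.018 zc0.1105 t16.7
174 f5.4 z0.1109 m-0.001 zc0.1105 t17.0
178 f4.9 z0.1108 m0.015 zc0.1105 t17.3
182 f4.7 z0.1107 m-0.010 zc0.1105 t17.6
186 f3.9 z0.1103 m0.047 zc0.1105 t17.9
190 f0.7 z0.1097 m0.055 zc0.1104 t18.2
True
drop t18.54 [0.5648 0.0112 0.109 ] F [ 0.2507 -0.7276  3.3736] M [-0.1041  0.0451  0.0647] op 0.412 gf 50.6 q6 -1.789
 t18.64 [0.5649 0.0112 0.109 ] F [-1.25   -0.1588  1.7022] M [-0.0649  0.1198  0.0763] op 0.407 gf 50.6 q6 -1.790
```

```bash
cat > seek.py <<'E'
from h import *
import sys
x,y=.5649,.0115
def avg(n=4):
    F=[];Z=[];M=[]
    for _ in range(n):
        s=ctrl.sense(); F.append(s["contact_force"]);Z.append(s["ee_pos"][2]);M.append(s["ft_torque"][2]); ctrl.hold(.02)
    return np.mean(F,0),np.mean(Z),np.mean(M),s["t"]
def seek(psi,end,step,zend=.1055):
    f,z,m,t=avg()
    while (end-psi)*step>0:
        psi+=step
        ctrl.move_straight((x,y,z-.0006),rot=down(np.radians(psi)),speed=.05)
        hit=ctrl.move_straight((x,y,z-.0045),speed=.012,threshold=4)
        f,z,m,t=avg(); print("%.0f f"%psi,f,"z%.4f m%.3f t%.1f"%(z,m,t),hit)
        if z<zend or abs(m)>.15 or f[2]>14: break
    return psi,z
E
python3 - <<'E'
from seek import *
seek(190,206,2)
E
```

```text
192 f [-0.1568 -1.0115  2.786 ] z0.1081 m0.047 t19.2 True
194 f [-0.1271  0.0447  3.4906] z0.1045 m0.004 t19.8 True
```

```bash
python3 - <<'E'
from seek import *
psi=194.; f,z,m,t=avg()
n=0
while psi>60:
    psi-=4
    ctrl.move_straight((x,y,max(z-.0009,.0994)),rot=down(np.radians(psi)),speed=.05)
    f,z,m,t=avg(); print("%.0f f"%psi,f,"z%.4f m%.3f t%.1f"%(z,m,t))
    if z<.1003: n+=1
    if n>=4 or abs(m)>.13 or f[2]>14: break
E
```

```text
190 f [-0.8973 -0.56    5.3577] z0.1040 m-0.028 t20.2
186 f [-0.6533 -0.3314  5.9617] z0.1037 m-0.037 t20.5
182 f [-0.5849  0.0054  5.7336] z0.1034 m-0.060 t20.8
178 f [-0.3991 -0.4924  6.1499] z0.1032 m-0.039 t21.2
174 f [ 0.1449 -0.5774  5.4974] z0.1029 m-0.023 t21.5
170 f [-0.8063 -0.4586  6.3087] z0.1026 m-0.044 t21.8
166 f [ 0.0162 -0.581   6.299 ] z0.1024 m-0.012 t22.1
162 f [-0.2298 -0.4923  6.2049] z0.1021 m-0.026 t22.4
158 f [-0.5145 -0.2637  5.8966] z0.1019 m-0.027 t22.7
154 f [-0.9102 -0.4408  5.7892] z0.1017 m0.003 t23.1
150 f [-0.4605 -0.5508  6.0971] z0.1014 m-0.037 t23.4
146 f [ 0.0528 -0.4643  6.3156] z0.1011 m-0.013 t23.7
142 f [-0.3784 -0.4667  6.0936] z0.1008 m-0.026 t24.0
138 f [-1.311  -0.9552  6.1688] z0.1006 m-0.030 t24.3
134 f [-0.2175 -0.8748  6.4035] z0.1004 m-0.043 t24.6
130 f [-0.9116 -0.5223  7.0518] z0.1004 m-0.073 t25.0
126 f [ 0.1063 -0.1557  6.6518] z0.1003 m-0.051 t25.3
122 f [-0.5829 -0.4773  6.9825] z0.1003 m-0.083 t25.6
118 f [-1.2754 -0.2938  7.0575] z0.1003 m-0.048 t25.9
114 f [-1.4811 -0.1238  7.42  ] z0.1003 m-0.043 t26.2
110 f [-1.8698 -0.5421  7.634 ] z0.1003 m-0.083 t26.5
106 f [-2.2476 -0.7153  7.4593] z0.1003 m-0.045 t26.9
102 f [-2.0298 -0.6056  8.2112] z0.1002 m-0.048 t27.2
```

```bash
python3 - <<'E'
from h import *
ctrl.release(); ctrl.hold(.1); st("rel")
ctrl.move_straight((.5649,.0115,.25),speed=.12); st()
ctrl.move_to((.5649,.0115,.25),down(0.)); ctrl.hold(.2)
c=ctrl.camera("wrist"); a=ctrl.camera("scene"); P=cloud(c); Z=P[...,2]
r=np.hypot(P[...,0]-.565,P[...,1]-.0115)
m=(r<.022)&(Z>.100)&(Z<.13); print("knob top",np.median(Z[m]),P[m].mean(0)); mm=(r<.008); 
A=np.c_[P[mm][:,:2]-[.565,.0115],np.ones(mm.sum())]; print("top plane tilt",np.linalg.lstsq(A,Z[mm],rcond=None)[0], "disc", np.median(P[mm],0))
m=(r>.025)&(r<.04)&(Z>.074)&(Z<.086); print("face",np.median(Z[m]))
o=np.hstack([cv2.resize(c["img"][120:330,180:460],(400,300)),cv2.resize(a["img"][150:330,220:460],(400,300))])
cv2.imwrite("pics/end.png",o[:,:,::-1])
E
```

```text
rel t27.84 [0.5649 0.0115 0.0994] F [ 0.2744 -0.8653 -0.0752] M [-0.0081 -0.0313 -0.0146] op 1.000 gf 0.0 q6 -0.255
 t29.25 [0.5646 0.0115 0.249 ] F [ 0.2232 -0.3198 -0.7288] M [ 0.0112  0.0132 -0.0354] op 1.001 gf 0.0 q6 -0.254
knob top 0.10947469446944685 [0.5668 0.0122 0.1091]
top plane tilt [-0.0087 -0.0025  0.1104] disc [0.565  0.0111 0.1103]
face 0.07968739349989001
```

View pics/end.png

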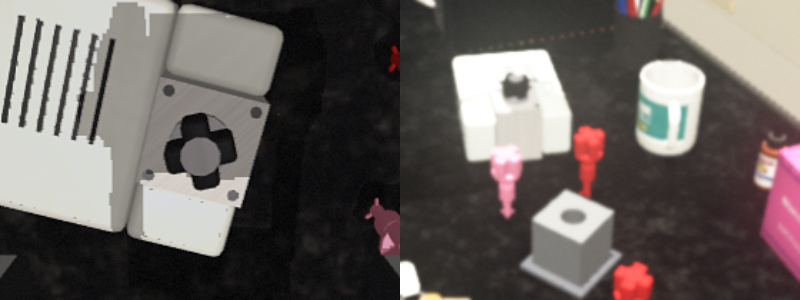

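```bash
python3 - <<'E'
from h import *
d=np.load("kn.npz"); c={k:d[k] for k in d}; P=cloud(c);Z=P[...,2]; r=np.hypot(P[...,0]-.53,P[...,1]+.2254)
print("disc",np.median(Z[r<.008]),"face",np.median(Z[(r>.022)&(r<.032)&(Z>.06)&(Z<.08)]))
E
```

```text
disc 0.10250509977138705 face 0.07166535212745317
```

```bash
python3 -c "
from cell import ctrl
print(ctrl.hand_in())"
```

```text
the job is handed in; nothing more can be done
None
```

The transport-lock screw is screwed fully home in the instrument's well and released: its knob-top-to-face height matches the parked position to about 0.1 mm. The push stayed under about 10 N, the arm kept clear of the mug, keys and tape (not re-measured), and the job was handed in about 31 s into the 72 s limit; `hand_in()` returned no verdict.

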